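Load the free-running scanning turntable and take the first view

ROBOT

A 6-joint arm with a two-finger parallel gripper is mounted at the origin on a cart in front of the work surface, level with it; the furniture and walls round the work are solid. World frame = base frame: x ahead of the robot, y to its left, z up, the work surface at z = 0. Lengths are in mm, angles in rad, forces in N, time in s.
With the tool pointing down it reaches from about 275 to 750 mm from the base axis. Payload 10.2 kg.
Tool frame: the origin (TCP) lies midway between the tips of the shut fingers; the grasp point (between the pads) lies 19 mm behind it (ctrl.grip_depth is the distance from the TCP to the grasp point, in mm); y points along the fingers, x is the direction in which the jaws open and shut, and the axes are right-handed (so a half turn about y gives the same grasp; the last joint's range is limited). The gripper opens to 85 mm and grips with 20 to 120 N. Pads are 22 mm wide; open, the fingers measure 114 mm over their backs; the gripper's body (76 mm by 85 mm) begins 54 mm behind the grasp point. The pads swing forward as they close: fully open they stand 13 mm farther back than shut.
Start: joints at [-1.572, 0.313, 1.498, -0, 1.331, -0.223], TCP at [115.479, -512.148, 231.294] pointing down, gripper open.
Joint ranges: [-2.94, 2.94], [-0.97, 2.17], [0.19, 2.56], [-1.23, 4.37], [0.02, 3.11], [-2.88, 2.88]. Speed limits (rad/s): [2.39, 2.39, 3.01, 3.14, 3.14, 3.14].

INTERFACE

Orientations are given as a unit quaternion [w, x, y, z].
In Python, from rig import ctrl gives the robot as it stands. The module is installed in compiled form; this text tells all that it offers.
- The arm moves only by the tool drive_tool, never from a script. Its arguments are lists of equal length, an entry for each row: "gripper": the closure, from 0 (fully open) to 1 (shut); "offset": the shift along the tool's x, y, z in m, a list of three; "turn": the turn about the tool's y in degrees. In form: {"gripper": [gripper, ...], "offset": [[tx, ty, tz], ...], "turn": [turn, ...]}. A call has 1 to 20 rows; each row shifts and turns the commanded pose from where the row before left it, along the tool's axes as they then stand; what a row does not reach is not made up. A row lasts 1/12 s, in which the tool goes at most 41.7 mm and 7.16 degrees, less where a joint would pass 70% of its speed; a pose out of reach is approached as far as the arm can. A call is refused whole if a number of a shift passes 0.0417 or a number of a turn 7.16, either way. A call with a gripper value outside its range is refused whole. The fingers move at their own pace and stop on an object; "force" is the grip in N (left out, the last holds). Time passes only in rows, so rows that do not move let the fingers close. It gives the time, the measured TCP pose, the force and the opening at its end, in the units of the state.
- ctrl.sense(): the state, without advancing time (a new reading comes with each control period).
- ctrl.capture(name): name is "scene" or "side" or "wrist"; returns (picture, depth): 384x512x3 uint8, red, green, blue; 384x512 float32, mm along the optical axis (not along the pixel's ray), 0 where there is no reading.
- ctrl.camera_params(name): a dict with "fovy" (degrees; the focal length in pixels is half the picture's height over the tangent of half this angle, whatever the lens; pixels are square), "cx", "cy" (the principal point, pixels), "distortion" ([k1, k2, p1, p2, k3] as OpenCV has them; the pictures are not rectified), "view" (4x4, takes a point from world to camera coordinates); the wrist camera has in their place "tool_from_camera" (4x4, takes a point from camera to tool coordinates, whose origin is the TCP and whose axes are the tool frame's). Camera axes: x right, y down, z forward; pixel columns grow to the right and rows downward; lengths in mm; the calibration is good to about 2 mm. A picture is of the moment at which its call begins: read the wrist's pose just before it. camera_params takes no time and is no camera call.
- ctrl.finish_job(): hands the job in, once; it reports no verdict.
Trained networks look in the newest picture that a camera, given by its name, has taken for a name from the list of things; names that differ only in an ending like _2 or _b are one class to them, and where a whole thing is asked for, a point or a joint stands for the part that bears it (a point fixed in the world has none). Each returns a list of dicts, best first, with "score" (0 to 1); they miss things now and then, are a little off and sometimes report something else, mostly with a low value. They report only what shows in the picture. A call takes as long as a camera call.
- ctrl.boxes_of(camera, query): "centre" ([x, y, z] in mm, in the coordinates of the camera as it stood for that picture, good to about 4 mm: the middle of the surface that is visible of it).
- ctrl.regions_of(camera, query): "mask" (384x512 bool, what is visible of it).
- ctrl.pinpoint(camera, query): "centre" ([x, y, z] in mm, in the coordinates of the camera as it stood for that picture, good to about 4 mm: a listed point, or the origin of a listed thing).
The state is a dict: "time_s": time; "joints": joint angles; "dq": joint speeds; "tau": joint torques, N m; "eef_pos": TCP position; "ee_rot": TCP orientation; "force": force on the tool from outside, world axes, zero at the start; "wrist_torque": the same for the moment, N m; "grip_width": opening from 0.0 (shut) to 1.0 (fully open).
Only numpy, scipy, OpenCV 4.12 (cv2) and the standard library are available. Lean on these libraries where they do the work, as an engineer would, in place of code of your own. Each camera call takes 0.05 s, during which the arm holds its last target.

TASK

Get the plaster limb model ready for scanning: lay the scale bar in its marked outline on the turntable's disc, along the zero line, and stand the solid plaster model upright, rounded end up, in the rings at the disc's centre. The disc runs freely and its angle reader is already zeroed, so set both down gently without turning it. Then press the capture button on top of the scan head for the first view, and leave the other things on the bench where they are.

Things in the scene. Friction and masses are not known exactly. Their poses are not given: they have to be found in the camera images.
- limb_model: solid plaster model of a leg stump, off-white, standing upright on its flat foot with the rounded end up: 92 mm tall, about 53 mm across (narrower above 60 mm height), nearly round; about 0.26 kg. Origin at the centre of its underside, z up. Grasp it across, any way round, at about 45 mm height. It starts on the bench to the right or left of the turntable. (The hollow plaster shell, 71 mm wide and open at the top, at the back is not it)
- scale_bar: scale bar for the scanner: plain aluminium bar 66 mm long (its x axis), 18 mm wide (y), 20 mm tall, with a white ball 16 mm across on a short stem at each end (ball centres 25 mm either side of the middle and 31 mm up; 39 mm tall over all); 0.1 kg. Both ends are alike. Origin at the centre of its underside, z up. Grasp it across the width at the middle. It starts on the bench on the other side of the turntable from the limb model
- turntable: fixed round grey base of the turntable, 176 mm across, with a small black angle reader that reaches up beside the disc's rim as high as the disc's top (outer face 159 mm from the axis, along this body's x axis). Origin on the axis, at bench height
- disc_centre (a point): centre of the disc's upper face, on the axis. The black disc is 260 mm across and 12 mm thick, its flat top 46 mm above the bench; thin white rings 64 mm and 109 mm across are drawn round this point. It runs freely about the vertical: a side push of about 0.03 N at the rim sets it going. Its x axis points along the zero line (turns with the disc)
- bar_mark (a point): middle of the marked place of the scale bar on the disc's top, 94 mm from the centre: a rectangle drawn in white, 70 x 23 mm with the thick white zero line along its middle, running radially. x axis points outward along the line, z up. The bar lies on it lengthwise, either way round. The bar goes down more easily before the tall model stands at the centre
- disc_rim (a point): point on the disc's upper edge at the end of the zero line, 130 mm from the centre; it shows whether the disc has turned
- scan_head: scan head on a fixed stand at the back right: grey box 44 x 88 x 44 mm with two lenses, its top 156 mm above the bench, on a column with a round foot 72 mm across. Origin at the foot's underside; its lenses look along its -x axis
- capture_top (a point): centre of the top of the capture button (round, dark, 24 mm across, in a round housing on top of the scan head); it is pressed straight down
- capture (a joint): travel of the capture button in m: 0 up, 0.006 fully down; fully down takes 4 N, it springs back
- foot_form: light brown foam foot form, 96 x 77 x 52 mm, lying on the bench behind the turntable, to the right; stays where it is. Origin at the centre of its underside
- bowl: dark rubber plaster bowl, 79 mm across, 62 mm tall, on the bench behind the turntable, to the left; stays where it is. Origin at the centre of its underside
- sanding_block: red-brown sanding block 76 x 104 x 26 mm on the bench, to the left front; stays where it is. Origin at the centre of its underside

How it is judged:
By the outcome, as a careful person would: the job done as asked, in the order asked, and still so for the second after the job is handed in, with the robot touching nothing.
It also fails if it takes over 64 s, if anything falls off the work surface, if the arm or the gripper's body presses on something with over 40 N, if the wrist force passes 120 N, or if a joint passes its speed limit or range.

## Working session

There is one attempt and no reset: what is moved stays moved. The work goes in short steps, Python scripts to look and compute and a tool call to move; the robot and the scene stay as the last step left them, time stands still between calls to the robot, and variables do not carry over. Pictures are saved under pics/ and viewed, and the job is handed in when it is done.

Besides the shell and the picture viewer there is one more tool, called after "Emit:" as name(argument=value, ...) on one line, values as JSON. drive_tool: Moves the arm, as the interface text tells. Its arguments: {"type":"object","properties":{"gripper":{"type":"array","items":{"type":"number"}},"offset":{"type":"array","items":{"type":"array","items":{"type":"number"}}},"turn":{"type":"array","items":{"type":"number"}},"force":{"type":"number"}},"required":["gripper","offset","turn"]}

```bash
mkdir -p pics; ls
cat > h.py <<'E'
import numpy as np,cv2
from rig import ctrl
from scipy.spatial.transform import Rotation as R
def tool():
    s=ctrl.sense();q=s['ee_rot'];T=np.eye(4);T[:3,:3]=R.from_quat([q[1],q[2],q[3],q[0]]).as_matrix();T[:3,3]=s['eef_pos'];return T
def w_from_cam(n,T=None):
    p=ctrl.camera_params(n)
    if n=='wrist': return (tool() if T is None else T)@np.array(p['tool_from_camera'])
    return np.linalg.inv(np.array(p['view']))
def K(n):
    p=ctrl.camera_params(n);f=192/np.tan(np.radians(p['fovy'])/2)
    return np.array([[f,0,p['cx']],[0,f,p['cy']],[0,0,1]]),np.array(p['distortion'],float)
def px2w(n,uv,depth=None,z=None,W=None):
    k,d=K(n);W=w_from_cam(n) if W is None else W
    uv=np.asarray(uv,float).reshape(-1,1,2)
    r=cv2.undistortPoints(uv,k,d).reshape(-1,2);r=np.c_[r,np.ones(len(r))]
    if depth is not None: c=r*np.asarray(depth).reshape(-1,1); return c@W[:3,:3].T+W[:3,3]
    dw=r@W[:3,:3].T;t=(z-W[2,3])/dw[:,2];return W[:3,3]+dw*t[:,None]
def cloud(n,depth,W=None):
    v,u=np.mgrid[0:384,0:512];P=px2w(n,np.c_[u.ravel(),v.ravel()],depth=depth.ravel(),W=W).reshape(384,512,3)
    P[depth<=0]=np.nan;return P
def save(n,img): cv2.imwrite('pics/'+n,img[:,:,::-1])
E
python3 - <<'E'
from h import *
np.set_printoptions(precision=1,suppress=True)
s=ctrl.sense();print({k:np.round(v,3) for k,v in s.items()});print(tool())
for n in ('scene','side'):
    W=w_from_cam(n);im,d=ctrl.capture(n);save(n+'0.png',im);np.savez(n+'0.npz',im=im,d=d)
    print(n,W)
    for q in ['limb_model','scale_bar','disc_centre','bar_mark','disc_rim','capture_top','turntable','foot_form','bowl','sanding_block']:
        for r in ctrl.pinpoint(n,q)[:2]: print(n,q,round(r['score'],2),(W@np.r_[r['centre'],1])[:3])
print(ctrl.sense()['time_s'], ctrl.camera_params('wrist'))
E
```

```text
pics
{'time_s': np.float64(0.0), 'joints': array([-1.6,  0.3,  1.5, -0. ,  1.3, -0.2]), 'dq': array([ 0.,  0.,  0.,  0., -0., -0.]), 'tau': array([ -0. , -41.2, -26. ,  -0. ,   0. ,   0. ]), 'eef_pos': array([ 115.5, -511.9,  230.7]), 'ee_rot': array([ 0.6, -0.6,  0.4, -0.4]), 'force': array([-0.5,  0.3,  0.6]), 'wrist_torque': array([-0. ,  0. , -0.1]), 'grip_width': np.float64(1.001)}
[[   0.2   -0.     1.   115.5]
 [  -1.     0.     0.2 -511.9]
 [  -0.    -1.     0.   230.7]
 [   0.     0.     0.     1. ]]
scene [[  -0.8   -0.3    0.5  -64.2]
 [  -0.6    0.4   -0.7 1054.8]
 [   0.    -0.9   -0.5  645.6]
 [   0.     0.     0.     1. ]]
scene limb_model 0.63 [512.3 426.3   1.1]
scene scale_bar 0.7 [553.1  -6.4   0.3]
scene bar_mark 0.65 [484.4 283.7  45. ]
scene disc_rim 0.83 [486.9 318.9  49.4]
scene capture_top 0.59 [698.2 -59.  174.6]
scene turntable 0.58 [473.7 189.3  -4.3]
scene turntable 0.54 [688.9 354.   -1.6]
scene foot_form 0.88 [684.2  76.8  -0.2]
scene bowl 0.63 [688.2 354.9  -1.2]
scene sanding_block 0.81 [347.5 476.2   2.9]
scene sanding_block 0.24 [471.8 194.3  42.5]

[... 196 characters left out ...]
7  76.1  -3.2]
side scale_bar 0.46 [555.7  -4.    2.8]
side disc_centre 0.82 [473.2 192.3  46.5]
side disc_centre 0.21 [484.2 282.5  42.4]
side bar_mark 0.64 [483.8 283.7  42. ]
side disc_rim 0.72 [489.8 321.8  44.7]
side capture_top 0.61 [700.  -58.1 178.5]
side turntable 0.57 [478.4 190.2  -0.2]
side bowl 0.97 [686.8 355.1  -3.4]
side sanding_block 0.59 [350.3 477.3   1.8]
1.1 {'fovy': 59.23575268029234, 'cx': 257.15140390498277, 'cy': 196.22470647489783, 'distortion': array([-0.1,  0. ,  0. ,  0. ,  0. ]), 'tool_from_camera': array([[   1. ,    0. ,    0. ,    0.3],
       [   0. ,   -0.3,    0.9, -142.1],
       [   0. ,   -0.9,   -0.3,   82.4],
       [   0. ,    0. ,    0. ,    1. ]])}
```

View images.

View pics/scene0.png

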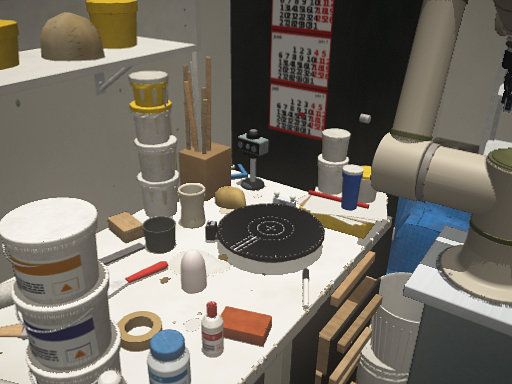

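View pics/side0.png

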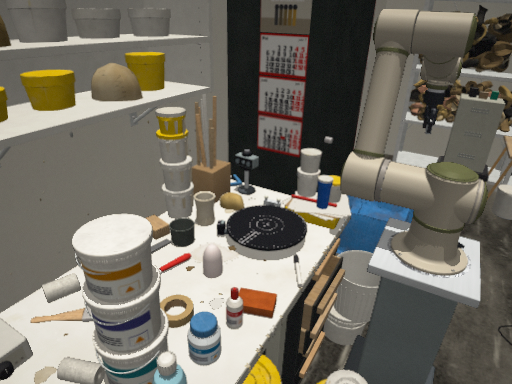

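Run:
```python
from h import *
np.set_printoptions(precision=1,suppress=True)
for n in ('scene','side'):
    z=np.load(n+'0.npz');P=cloud(n,z['d']);im=z['im'].astype(int)
    x,y,h=P[...,0],P[...,1],P[...,2]
    def st(m,l):
        q=P[m];print(n,l,m.sum(),np.nanmin(q,0),np.nanmax(q,0),np.nanmedian(q,0))
    st((h>5)&(np.hypot(x-553,y+5)<60),'bar')
    st((h>15)&(h<55)&(np.hypot(x-513,y-429)<50),'limb')
    # limb circle fit at 15..55
    m=(h>15)&(h<55)&(np.hypot(x-513,y-429)<50);q=P[m]
    A=np.c_[2*q[:,:2],np.ones(len(q))];s=np.linalg.lstsq(A,(q[:,:2]**2).sum(1),rcond=None)[0];print('limbfit',s[:2],np.sqrt(s[2]+s[0]**2+s[1]**2))
    m=(h>16)&(h<22)&(np.hypot(x-553,y+5)<60);q=P[m][:,:2].astype(np.float32);print('bar rect',len(q),cv2.minAreaRect(q))
    m=(h>24)&(np.hypot(x-553,y+5)<60);q=P[m][:,:2].astype(np.float32);print('balls rect',len(q),cv2.minAreaRect(q))
    # white px on disc
    m=(h>42)&(h<50)&(np.hypot(x-474,y-191)<129)&(im.min(-1)>130);q=P[m]
    r=np.hypot(q[:,0]-474,q[:,1]-191)
    st((h>38)&(h<52)&(np.hypot(x-474,y-191)<150),'disc')
    for lo,hi in((20,45),(45,58)):
        k=q[(r>lo)&(r<hi)];A=np.c_[2*k[:,:2],np.ones(len(k))];s=np.linalg.lstsq(A,(k[:,:2]**2).sum(1),rcond=None)[0];print('ring',len(k),s[:2],np.sqrt(s[2]+s[0]**2+s[1]**2),k[:,2].mean())
    k=q[(r>62)&(r<128)];print('mark',len(k),cv2.minAreaRect(k[:,:2].astype(np.float32)))
    st((h>150)&(x>620)&(y<50),'head top')
```

```text
scene bar 210 [493.8 -14.5   5.2] [585.5  14.6  45.8] [551.4   0.4  18.9]
scene limb 419 [487.9 407.2  15. ] [536.5 456.5  55. ] [500.2 445.9  35.4]
limbfit [517.2 427.6] 25.973093993493983
bar rect 74 ((552.3348388671875, -2.7536182403564453), (62.60013961791992, 22.162485122680664), 1.5042182207107544)
balls rect 58 ((538.4354248046875, 4.531986236572266), (92.47624969482422, 27.88875389099121), 5.77168083190918)
scene disc 4986 [344.9  43.3  38. ] [611.2 322.7  51.9] [465.2 206.7  45.5]
ring 22 [475.8 189.9] 32.12340087082229 45.620157514900924
ring 11 [474.  190.9] 54.09476817508669 45.98721210045694
mark 73 ((455.61212158203125, 178.892578125), (193.56808471679688, 242.22573852539062), 24.13548469543457)
scene head top 13246 [  620.  -3075.6   150. ] [876.8  49.9 526.3] [ 773.8 -157.2  339. ]
side bar 132 [493.3 -53.6   5. ] [584.6  23.   48.7] [551.6  -0.3  20.8]
side limb 242 [488.4 413.2  15.1] [533.3 456.4  54.9] [500.5 446.8  35.7]
limbfit [516.  427.2] 26.033751408108692
bar rect 40 ((552.4583740234375, -6.679230690002441), (64.31383514404297, 25.013090133666992), 3.9385316371917725)
balls rect 37 ((539.4691162109375, 0.12029266357421875), (27.824522018432617, 88.36592864990234), 77.54796600341797)
side disc 2940 [346.9  42.3  38.4] [610.2 322.8  51.6] [466.9 209.5  47.5]
ring 0 [0. 0.] 0.0 nan
ring 0 [0. 0.] 0.0 nan
mark 33 ((539.7859497070312, 189.8953094482422), (253.95932006835938, 121.182861328125), 88.62647247314453)
side head top 10953 [  620.  -3067.9   150. ] [877.1  50.  846.6] [ 771.1 -157.   453.4]<stdin>:20: RuntimeWarning: Mean of empty slice.
  ret = ret.dtype.type(ret / rcount)
```

Run:
```python
from h import *
np.set_printoptions(precision=0,suppress=True,linewidth=200)
z=np.load('scene0.npz');P=cloud('scene',z['d']).reshape(-1,3)
z=np.load('side0.npz');P=np.r_[P,cloud('side',z['d']).reshape(-1,3)];P=P[np.isfinite(P).all(1)]
print('rows x 200..900 step50, cols y -500..600')
print('y',list(range(-500,600,50)))
for x in range(200,900,50):
    r=[]
    for y in range(-500,600,50):
        m=(P[:,0]>=x)&(P[:,0]<x+50)&(P[:,1]>=y)&(P[:,1]<y+50)
        r.append(int(np.percentile(P[m,2],98)) if m.sum()>3 else -1)
    print(x,r)
```

```text
rows x 200..900 step50, cols y -500..600
y [-500, -450, -400, -350, -300, -250, -200, -150, -100, -50, 0, 50, 100, 150, 200, 250, 300, 350, 400, 450, 500, 550]
200 [-1, -1, -330, -471, -1, -1, -480, 674, 659, 488, 335, 248, -1, -1, -1, -1, -1, -1, -1, -1, -1, -1]
250 [-1, -1, -326, -335, -1, -1, -369, 675, 659, 470, 314, 246, 1, 1, 1, 2, 14, 11, 1, 22, 1, 2]
300 [-1, -1, -1, -326, -326, -440, -410, 64, 139, 141, 169, 51, 3, 43, 2, 15, 13, 2, 27, 27, 64, 70]
350 [-1, -1, -1, -1, -1, -1, -1, -1, 141, 171, 170, 58, 48, 49, 48, 48, 2, 2, 3, 28, 106, 105]
400 [-1, -1, -1, -1, 221, 220, -1, -1, 225, 224, 79, 58, 49, 49, 49, 48, 47, 2, 2, 2, 2, 1]
450 [692, 685, 685, 682, 682, 680, 682, -1, 225, 224, 79, 52, 49, 49, 49, 49, 48, 3, 77, 2, 2, 25]
500 [-1, -1, -1, -1, -1, -1, 680, 620, 3, 39, 44, 50, 49, 49, 49, 49, 47, 3, 91, 63, 2, 25]
550 [-1, -1, -1, -1, -1, -1, 676, 674, 4, 39, 36, 47, 49, 49, 49, 49, 3, 3, 3, 2, 2, 1]
600 [-1, -1, -1, -1, -1, -1, 675, 657, 4, 4, 3, 42, 22, 47, 673, 592, 594, 593, 594, 592, 593, 594]
650 [-1, -1, -1, -1, -1, -1, 675, 629, 177, 168, 3, 52, 41, 101, 669, 594, 648, 652, 593, 593, 594, 595]
700 [-1, -1, -1, -1, -1, -1, 675, 518, 177, 170, 130, 385, 127, 102, 674, 595, 552, 626, 653, 650, 648, 655]
750 [-1, -1, -1, -1, -1, -1, 677, 17, 17, 132, 282, 397, 132, 375, 666, 463, 553, 605, 594, 535, 651, 593]
800 [-1, -1, -1, -1, -1, -1, 676, 16, 0, 133, -1, 367, 129, 376, 677, 375, 594, 594, 2, 594, 594, -1]
850 [-1, -1, -1, -1, -1, -1, 676, 674, 657, 507, 385, 381, 386, 387, 667, 668, 664, 663, 663, 652, 551, 548]
```

Emit:
drive_tool(gripper=[0.3], offset=[[0, -0.02, 0]], turn=[3])

```text
time_s: 1.18
eef_pos: [115.4, -510.8, 248.4]
ee_rot: [0.542, -0.539, 0.457, -0.454]
force: [-0.5, 0.6, -0.6]
grip_width: 0.881
```

Run:
```python
from h import *
np.set_printoptions(precision=3,suppress=True)
s=ctrl.sense();print(s['joints'],s['eef_pos'],s['grip_width'],tool()[:3,:3], s['time_s'])
```

```text
[-1.573  0.301  1.468 -0.     1.379 -0.171] [ 115.418 -510.834  248.395] 0.8810351945755132 [[ 0.169 -0.     0.986]
 [-0.986  0.007  0.169]
 [-0.006 -1.     0.001]] 1.1833
```

Run:
```python
from h import *
np.set_printoptions(precision=0,suppress=True,linewidth=200)
for n in('scene','side'):
    z=np.load(n+'0.npz');P=cloud(n,z['d'])
    Q=P.reshape(-1,3);Q=Q[np.isfinite(Q).all(1)]
    for lo,hi in((50,150),(150,250),(250,400),(400,700)):
        print(n,lo,hi)
        m=(Q[:,2]>lo)&(Q[:,2]<hi)
        for y in range(-500,0,50):
            k=m&(Q[:,1]>=y)&(Q[:,1]<y+50)&(Q[:,0]>250)
            if k.sum()>3: print(y,np.percentile(Q[k,0],[0,2,20,50,98]),k.sum())
    s=ctrl.camera_params(n)
z=np.load('scene0.npz');im=cv2.resize(z['im'][100:260,200:400],(800,640));save('crop0.png',cv2.resize(im,(750,600)))
```

```text
scene 50 150
-500 [455. 455. 456. 457. 460.] 95
-450 [455. 456. 457. 458. 460.] 144
-400 [454. 456. 457. 458. 460.] 162
-350 [455. 456. 457. 458. 460.] 175
-300 [455. 456. 457. 458. 460.] 186
-250 [456. 456. 457. 458. 461.] 150
-200 [456. 532. 577. 652. 871.] 2209
-150 [294. 301. 865. 869. 874.] 255
-100 [278. 286. 313. 655. 872.] 499
-50 [259. 276. 329. 422. 747.] 1832
scene 150 250
-500 [454. 455. 457. 458. 460.] 148
-450 [454. 455. 456. 457. 460.] 172
-400 [455. 456. 457. 458. 460.] 177
-350 [454. 455. 457. 458. 461.] 148
-300 [428. 431. 445. 457. 460.] 221
-250 [429. 437. 457. 458. 460.] 245
-200 [456. 463. 542. 656. 870.] 3605
-150 [526. 567. 867. 869. 874.] 346
-100 [400. 403. 415. 674. 873.] 481
-50 [336. 357. 414. 436. 870.] 966
scene 250 400
-500 [452. 454. 455. 456. 460.] 245
-450 [454. 454. 456. 457. 460.] 291
-400 [452. 455. 456. 457. 460.] 295
-350 [454. 455. 456. 458. 460.] 324
-300 [454. 456. 457. 458. 460.] 346
-250 [454. 456. 457. 458. 460.] 381
-200 [455. 462. 514. 632. 870.] 6877
-150 [522. 597. 868. 870. 874.] 534
-100 [864. 866. 869. 870. 874.] 370
-50 [250. 251.
[... 1176 characters left out ...]
10
-450 [456. 457. 458. 458. 460.] 116
-400 [455. 457. 458. 459. 461.] 135
-350 [456. 457. 458. 459. 460.] 133
-300 [456. 457. 458. 459. 461.] 153
-250 [457. 457. 458. 459. 461.] 170
-200 [457. 463. 516. 637. 868.] 3755
-150 [523. 535. 664. 867. 872.] 357
-100 [865. 866. 867. 869. 872.] 132
-50 [250. 251. 260. 272. 871.] 364
side 400 700
-500 [454. 455. 457. 458. 461.] 261
-450 [455. 456. 457. 458. 461.] 285
-400 [455. 456. 457. 458. 461.] 313
-350 [455. 456. 457. 458. 461.] 342
-300 [456. 456. 457. 458. 461.] 375
-250 [456. 456. 458. 458. 461.] 418
-200 [456. 462. 516. 634. 869.] 9496
-150 [250. 260. 771. 868. 872.] 798
-100 [250. 251. 259. 273. 871.] 1089
-50 [250. 251. 254. 260. 275.] 205
```

View pics/crop0.png

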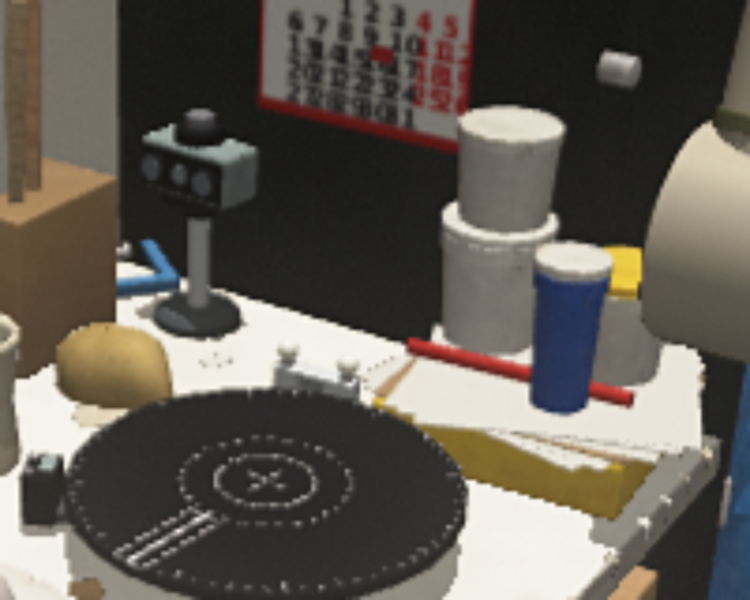

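Emit:
drive_tool(gripper=[0.3, 0.3, 0.3, 0.3, 0.3, 0.3, 0.3, 0.3, 0.3, 0.3, 0.3, 0.3, 0.3, 0.3, 0.3, 0.3], offset=[[-0.024, -0.01, 0.015], [-0.024, -0.01, 0.015], [-0.024, -0.01, 0.015], [-0.024, -0.01, 0.015], [-0.024, -0.01, 0.015], [-0.024, -0.01, 0.015], [-0.024, -0.01, 0.015], [-0.024, -0.01, 0.015], [-0.022, 0, 0.019], [-0.022, 0, 0.019], [-0.022, 0, 0.019], [-0.022, 0, 0.019], [-0.022, 0, 0.019], [-0.022, 0, 0.019], [-0.022, 0, 0.019], [-0.022, 0, 0.019]], turn=[0, 0, 0, 0, 0, 0, 0, 0, 0, 0, 0, 0, 0, 0, 0, 0])

```text
time_s: 2.52
eef_pos: [321.9, -102.1, 331.5]
ee_rot: [0.541, -0.54, 0.456, -0.456]
force: [-0.2, -1.1, 0.3]
grip_width: 0.698
```

Emit:
drive_tool(gripper=[0.3, 0.3, 0.3, 0.3, 0.3, 0.3, 0.3, 0.3, 0.3, 0.3, 0.3, 0.3, 0.3, 0.3, 0.3], offset=[[-0.007, 0, 0.0265], [-0.0065, 0, 0.0265], [-0.0065, 0, 0.0265], [-0.0065, 0, 0.0265], [-0.0065, 0, 0.0265], [-0.0065, 0, 0.0265], [-0.0065, 0, 0.0265], [-0.0065, 0.01, 0.0265], [-0.0065, 0.02, 0.0265], [0, 0.03, 0], [0, 0.03, 0], [0, 0.03, 0], [0, 0.02, 0], [0, 0, 0], [0, 0, 0]], turn=[0, 0, 0, 0, 0, 0, 0, 0, 0, 0, 0, 3.5, 3.5, 0, 0])

```text
time_s: 3.77
eef_pos: [546.7, -5.2, 191.5]
ee_rot: [-0.512, 0.512, -0.488, 0.487]
force: [-0.1, -0.2, 1.6]
grip_width: 0.699
```

```bash
cat > barlook.py <<'E'
from h import *
import sys
np.set_printoptions(precision=2,suppress=True)
tag=sys.argv[1]
T=tool();im,d=ctrl.capture('wrist');save(f'w_{tag}.png',im);np.savez(f'w_{tag}.npz',im=im,d=d,T=T)
W=w_from_cam('wrist',T)
print('tcp',T[:3,3],'yaw',np.degrees(np.arctan2(T[1,2],T[0,2])),ctrl.sense()['joints'],ctrl.sense()['time_s'])
P=cloud('wrist',d,W)
np.savez(f'w_{tag}_P.npz',P=P)
for q in sys.argv[2:]:
    for r in ctrl.pinpoint('wrist',q)[:2]: print(q,round(r['score'],2),(W@np.r_[r['centre'],1])[:3])
E
python3 barlook.py 1 scale_bar capture_top
python3 - <<'E'
from h import *
P=np.load('w_1_P.npz')['P'];x,y,h=P[...,0],P[...,1],P[...,2]
near=np.hypot(x-553,y+5)<50
for lo,hi in((16,23),(26,42)):
    m=near&(h>lo)&(h<hi);q=P[m][:,:2].astype(np.float32);print(len(q),cv2.minAreaRect(q),P[m][:,2].mean())
m=near&(h>30)&(h<42);q=P[m]
for s in(1,-1):
    k=q[(q[:,0]-553)*s>0];print(k.mean(0),k.max(0))
print('bench',np.nanmedian(h[(h<8)&(h>-8)]))
E
```

```text
tcp [546.65  -5.17 191.46] yaw 2.811903544179443 [-0.22  0.39  1.49  0.    1.26  1.3 ] 3.8167
scale_bar 0.84 [553.03  -7.11   0.33]
855 ((554.7871704101562, -5.084766387939453), (65.8314208984375, 18.574684143066406), 5.9291839599609375) 19.48442754883728
471 ((554.75927734375, -5.263532638549805), (65.27965545654297, 15.13336181640625), 4.606677055358887) 35.76221785451087
[580.23792933  -2.90594592  35.93477427] [587.20688961   4.31413181  39.49585654]
[530.93672466  -7.3187929   35.72095657] [5.37498682e+02 2.90799296e-01 4.00271972e+01]
bench -0.42097810166552563
```

View pics/w_1.png

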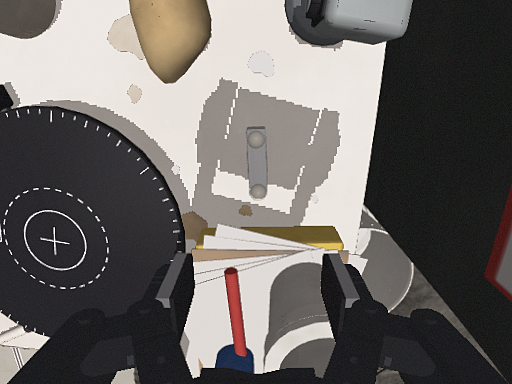

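Run:
```python
from h import *
np.set_printoptions(precision=3,suppress=True)
print(ctrl.sense()['joints'])
im,d=ctrl.capture('scene');save('scene1.png',im)
P=cloud('scene',d);Q=P.reshape(-1,3);Q=Q[np.isfinite(Q).all(1)]
for x in range(250,600,25):
    m=(Q[:,0]>=x)&(Q[:,0]<x+25)&(Q[:,1]>-170)&(Q[:,1]<100)&(Q[:,2]>180)
    if m.sum()>3: print(x,np.percentile(Q[m],[1,50,99],axis=0).round().tolist())
```

```text
[-0.224  0.392  1.489  0.     1.257  1.298]
275 [[278.0, 52.0, 494.0], [291.0, 87.0, 513.0], [300.0, 99.0, 530.0]]
300 [[300.0, 50.0, 482.0], [314.0, 89.0, 511.0], [325.0, 100.0, 547.0]]
325 [[325.0, 44.0, 472.0], [338.0, 91.0, 516.0], [350.0, 99.0, 559.0]]
350 [[350.0, 40.0, 460.0], [362.0, 85.0, 510.0], [375.0, 94.0, 557.0]]
375 [[375.0, 39.0, 451.0], [387.0, 78.0, 503.0], [400.0, 88.0, 555.0]]
400 [[400.0, -75.0, 181.0], [412.0, 60.0, 467.0], [425.0, 81.0, 548.0]]
425 [[425.0, -85.0, 182.0], [437.0, 64.0, 463.0], [450.0, 83.0, 534.0]]
450 [[450.0, -170.0, 188.0], [466.0, -28.0, 397.0], [475.0, 78.0, 519.0]]
475 [[475.0, -168.0, 202.0], [487.0, -158.0, 361.0], [500.0, 72.0, 512.0]]
500 [[500.0, -164.0, 197.0], [514.0, -8.0, 366.0], [525.0, 66.0, 528.0]]
525 [[525.0, -161.0, 189.0], [537.0, 22.0, 306.0], [550.0, 66.0, 527.0]]
550 [[550.0, -161.0, 186.0], [560.0, -152.0, 347.0], [575.0, 64.0, 528.0]]
575 [[575.0, -161.0, 184.0], [582.0, -154.0, 429.0], [599.0, 58.0, 529.0]]
```

View pics/scene1.png

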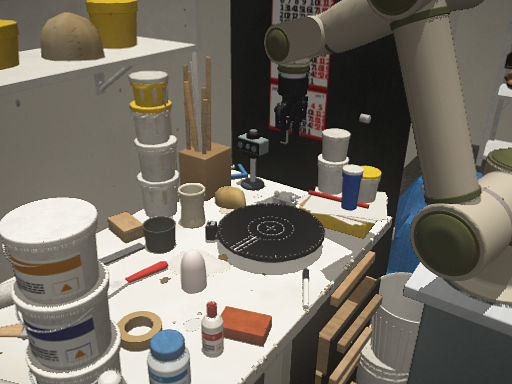

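Emit:
drive_tool(gripper=[0.3, 0.3, 0.3, 0.3, 0.3, 0.3, 0.3, 0.3], offset=[[0.0004, 0.02, 0.0078], [0, 0.03, 0], [0, 0.03, 0], [0, 0.03, 0], [0, 0.01, 0], [0, 0, 0], [0, 0, 0], [0, 0, 0]], turn=[0, -2.4, 0, 0, 0, 0, 0, 0])

```text
time_s: 4.63
eef_pos: [555.7, -5.5, 73.5]
ee_rot: [0.522, -0.521, 0.476, -0.478]
force: [-0.5, -0.8, 0.6]
grip_width: 0.698
```

```bash
python3 barlook.py 2 scale_bar
python3 - <<'E'
from h import *
P=np.load('w_2_P.npz')['P'];x,y,h=P[...,0],P[...,1],P[...,2]
near=np.hypot(x-553,y+5)<45
for lo,hi in((16,23),(26,42)):
    m=near&(h>lo)&(h<hi);q=P[m][:,:2].astype(np.float32);print(len(q),cv2.minAreaRect(q),P[m][:,2].mean())
m=near&(h>28)&(h<45);q=P[m]
for s in(1,-1):
    k=q[(q[:,0]-553)*s>0];print(k.mean(0),k.max(0))
E
```

```text
tcp [555.73  -5.45  73.51] yaw 5.120492647031549 [-0.22  0.55  1.59 -0.    1.    1.26] 4.6833
scale_bar 0.6 [553.87  -3.65   2.14]
1892 ((555.5349731445312, -4.873512268066406), (64.22852325439453, 18.71346664428711), 5.571753978729248) 19.377758867629115
1105 ((555.4924926757812, -4.984044075012207), (63.92852783203125, 15.560091018676758), 5.097003936767578) 35.44721881102406
[580.8486622   -2.68778367  35.70130124] [587.35819937   4.97573042  39.83255156]
[532.19460172  -7.03680565  35.18985528] [537.60258447   0.65624067  39.18204885]
```

View pics/w_2.png

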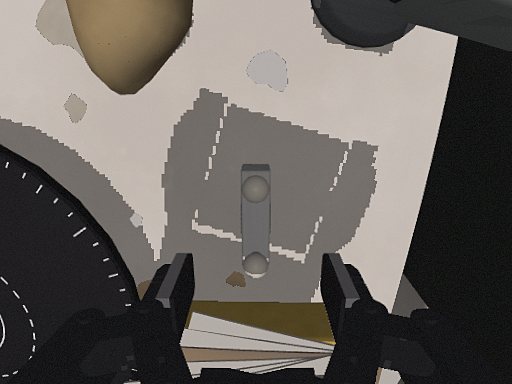

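Emit:
drive_tool(gripper=[0.3, 0.3, 0.3, 0.3, 0.3, 0.3], offset=[[-0.0004, 0.02, 0], [0, 0.025, 0], [0, 0.015, 0], [0, 0.007, 0], [0, 0, 0], [0, 0, 0]], turn=[0, 0, 0, 0, 0, 0])

```text
time_s: 5.23
eef_pos: [555.1, -4.9, 5.4]
ee_rot: [0.522, -0.522, 0.477, -0.478]
force: [-0.7, -1.4, 0.2]
grip_width: 0.701
```

Emit:
drive_tool(gripper=[0.8, 0.9, 1, 1, 1, 1, 1, 1, 1, 1], offset=[[0, 0, 0], [0, 0, 0], [0, 0, 0], [0, 0, 0], [0, 0, 0], [0, 0, 0], [0, 0, 0], [0, 0, 0], [0, 0, 0], [0, 0, 0]], turn=[0, 0, 0, 0, 0, 0, 0, 0, 0, 0], force=30)

```text
time_s: 6.07
eef_pos: [554.9, -4.9, 5.1]
ee_rot: [0.522, -0.522, 0.477, -0.478]
force: [-1.0, 0.4, 6.1]
grip_width: 0.2
```

Emit:
drive_tool(gripper=[1, 1, 1, 1, 1, 1, 1, 1, 1, 1, 1, 1, 1, 1, 1, 1, 1, 1, 1], offset=[[0, -0.01, 0], [0, -0.025, 0], [0, -0.03, 0], [0, -0.03, 0], [0, -0.03, 0], [0, -0.03, 0], [-0.0245, 0, -0.0037], [-0.0245, 0, -0.0037], [-0.0245, 0, -0.0037], [-0.0245, 0, -0.0037], [-0.0245, 0, -0.0037], [-0.0245, 0, -0.0037], [-0.0245, 0, -0.0037], [-0.0245, 0, -0.0037], [-0.0245, 0, -0.0037], [-0.0245, 0, -0.0037], [-0.0245, 0, -0.0037], [-0.0245, 0, -0.0037], [0, 0, 0]], turn=[0, 0, 0, 0, 0, 0, 0, 0, 0, 0, 0, 0, 0, 0, 0, 0, 0, 0, 0])

```text
time_s: 7.65
eef_pos: [482.5, 287.3, 159.7]
ee_rot: [0.523, -0.522, 0.477, -0.476]
force: [-0.8, 0.9, -0.3]
grip_width: 0.199
```

Emit:
drive_tool(gripper=[1, 1, 1, 1, 1, 1, 1, 1, 1, 1, 1, 1, 1, 1], offset=[[0, 0, 0], [0, 0, 0], [0, 0, 0], [0, 0, 0], [0, 0, 0], [0, 0, 0], [0, 0, 0], [0, 0, 0], [0, 0, 0], [0, 0, 0], [0, 0, 0], [0, 0, 0], [0, 0, 0], [0, 0, 0]], turn=[-7, -7, -7, -7, -7, -7, -7, -7, -7, -7, -7, -1.7, 0, 0])

```text
time_s: 8.82
eef_pos: [484.0, 283.7, 159.6]
ee_rot: [-0.706, 0.706, -0.039, 0.039]
force: [0.3, 1.2, -1.9]
grip_width: 0.204
```

```bash
python3 barlook.py 3 disc_centre bar_mark disc_rim limb_model scale_bar
```

```text
tcp [484.   283.75 159.56] yaw 83.71466029185808 [ 0.32  0.45  1.49 -0.    1.2   0.43] 8.8667
bar_mark 0.72 [486.12 287.46  38.9 ]
bar_mark 0.4 [686.07 352.24   1.28]
disc_rim 0.71 [490.65 316.89  44.88]
disc_rim 0.35 [486.62 287.38  40.38]
limb_model 0.66 [518.92 425.28   1.51]
scale_bar 0.91 [479.62 282.52 152.98]
```

View pics/w_3.png

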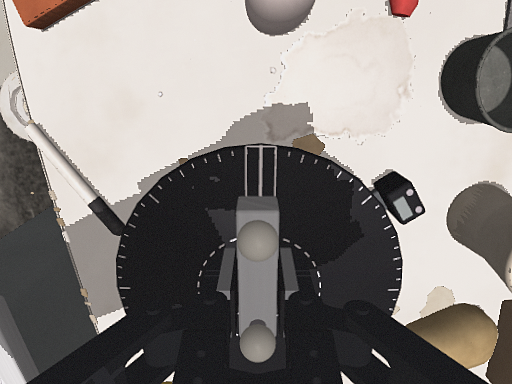

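Run:
```python
from h import *
np.set_printoptions(precision=2,suppress=True)
def fit(k):
    A=np.c_[2*k[:,:2],np.ones(len(k))];s=np.linalg.lstsq(A,(k[:,:2]**2).sum(1),rcond=None)[0];return s[:2],np.sqrt(s[2]+s[0]**2+s[1]**2)
for t in('1','3'):
    Z=np.load(f'w_{t}.npz');im=Z['im'].astype(int);W=w_from_cam('wrist',Z['T']);P=np.load(f'w_{t}_P.npz')['P']
    v,u=np.mgrid[0:384,0:512]
    on=(P[...,2]>40)&(P[...,2]<52)
    X=px2w('wrist',np.c_[u.ravel(),v.ravel()],z=46.,W=W).reshape(384,512,3)
    r=np.hypot(X[...,0]-474.5,X[...,1]-191)
    on&=(im.min(-1)>100)
    print(t,'topz',np.nanmedian(P[(P[...,2]>40)&(P[...,2]<52)&(r<120)][:,2]))
    for lo,hi in((26,38),(48,62)):
        k=X[on&(r>lo)&(r<hi)];
        if len(k)>20: print(len(k),fit(k))
    # disc silhouette
    if t=='3':
        m=on&(r<131)&(abs(X[...,0]-486)<25)&(X[...,1]>270);k=X[m][:,:2]
        vv=np.where(m);print(len(k),vv[0].min(),vv[0].max(),vv[1].min(),vv[1].max())
        # per-row segments
        for row in range(vv[0].min(),vv[0].max(),4):
            c=np.where(m[row])[0];print(row,c[0],c[-1],X[row,c[0]][:2],X[row,c[-1]][:2],[int(q) for q in c])
        # held bar
        h=P[...,2];b=(h>168)&(h<205)&(np.hypot(P[...,0]-484,P[...,1]-284)<45)
        for lo,hi in((168,178),(182,195)):
            q=P[(h>lo)&(h<hi)&(np.hypot(P[...,0]-484,P[...,1]-284)<40)];print(lo,len(q),q.mean(0),cv2.minAreaRect(q[:,:2].astype(np.float32)))
```

```text
1 topz 45.50259526666875
366 (array([474.82, 192.1 ]), np.float64(31.966818186015082))
354 (array([474.86, 192.77]), np.float64(54.769390700674585))
3 topz 45.524904405853164
137 (array([474.45, 191.27]), np.float64(54.476782884294686))
421 145 195 231 289
145 259 262 [488.5  320.11] [490.77 319.87] [259, 260, 261, 262]
149 245 276 [477.52 318.21] [501.1  315.64] [245, 246, 259, 260, 261, 262, 275, 276]
153 232 289 [467.22 316.23] [510.75 311.47] [232, 245, 246, 247, 259, 260, 261, 262, 274, 275, 276, 288, 289]
157 245 276 [476.77 312.02] [500.52 309.42] [245, 246, 259, 260, 261, 262, 275, 276]
161 245 276 [476.4  308.89] [500.23 306.28] [245, 246, 259, 260, 261, 262, 275, 276]
165 245 276 [476.02 305.73] [499.94 303.12] [245, 246, 259, 260, 261, 262, 275, 276]
169 245 275 [475.63 302.56] [498.87 300.02] [245, 246, 259, 260, 261, 274, 275]
173 245 275 [475.25 299.36] [498.58 296.81] [245, 246, 259, 260, 261, 274, 275]
177 245 275 [474.86 296.13] [498.28 293.57] [245, 246, 259, 260, 261, 274, 275]
181 245 275 [474.46 292.89] [497.97 290.31] [245, 246, 259, 260, 261, 274, 275]
185 245 275 [474.07 289.61] [497.67 287.03] [245, 246, 259, 260, 261, 274, 275]
189 245 275 [473.67 286.32] [497.37 283.72] [245, 246, 259, 260, 261, 274, 275]
193 245 275 [473.27 282.99] [497.06 280.39] [245, 246, 259, 260, 261, 274, 275]
168 4266 [483.4  286.84 173.69] ((481.4322204589844, 285.446044921875), (66.36078643798828, 41.779296875), 63.70125961303711)
182 3669 [483.8  290.35 189.08] ((483.38201904296875, 285.20257568359375), (42.36642074584961, 55.95155334472656), 27.294382095336914)
```

Run:
```python
from h import *
np.set_printoptions(precision=2,suppress=True)
P=np.load('w_3_P.npz')['P'];im=np.load('w_3.npz')['im'].astype(int);T=np.load('w_3.npz')['T']
L=(P-T[:3,3])@T[:3,:3]  # tool coords
x,y,z=L[...,0],L[...,1],L[...,2]
v,u=np.mgrid[0:384,0:512]
for n,(r0,r1) in {'outer':(215,262),'inner':(322,362)}.items():
    m=(v>r0)&(v<r1)&(abs(u-257)<22)&(abs(x)<9)&(y<-20)
    q=L[m];
    # sphere fit r=8
    m2=q[:,1]<-27;q=q[m2]
    from scipy.optimize import least_squares
    s=least_squares(lambda p:np.linalg.norm(q-p,axis=1)-8,q.mean(0)+[0,5,0],loss='soft_l1').x;print(n,len(q),s,'top',q[:,1].min())
m=(v>195)&(v<222)&(abs(u-257)<24)&(abs(x)<12);print('front top',np.nanmedian(L[m],0),np.nanmin(L[m],0),np.nanmax(L[m],0))
```

```text
outer 1209 [ -0.79 -25.33  25.06] top -34.656228588542604
inner 848 [ -0.94 -25.27 -24.77] top -34.474658230076386
front top [ -0.63 -12.49  32.73] [ -9.74 -25.44  27.91] [ 8.17  5.58 33.77]
```

Emit:
drive_tool(gripper=[1, 1, 1, 1, 1, 1, 1, 1, 1], offset=[[0.0022, 0, 0.0012], [0, 0.015, 0], [0, 0.025, 0], [0, 0.025, 0], [0, 0.02, 0], [0, 0.012, 0], [0, 0, 0], [0, 0, 0], [0, 0, 0]], turn=[0.4, 0, 0, 0, 0, 0, 0, 0, 0])

```text
time_s: 9.87
eef_pos: [487.0, 285.2, 63.4]
ee_rot: [0.706, -0.706, 0.04, -0.041]
force: [-0.6, -0.7, -1.0]
grip_width: 0.203
```

```bash
python3 barlook.py 4
python3 - <<'E'
from h import *
np.set_printoptions(precision=2,suppress=True)
Z=np.load('w_4.npz');im=Z['im'];save('w4z.png',cv2.resize(im[80:330,140:380],(768,600)[::1]) if 0 else cv2.resize(im[100:300,160:360],(600,600),interpolation=cv2.INTER_CUBIC))
im,d=ctrl.capture('scene');save('s4z.png',cv2.resize(im[180:290,200:340],(764,600),interpolation=cv2.INTER_CUBIC))
E
```

```text
tcp [487.03 285.24  63.36] yaw 83.39302674035798 [0.32 0.58 1.57 0.   0.99 0.44] 9.9167
```

View pics/w_4.png

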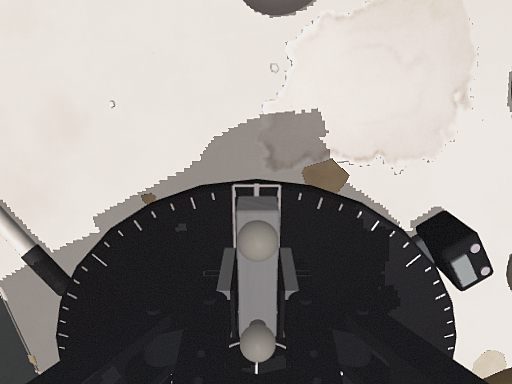

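View pics/s4z.png

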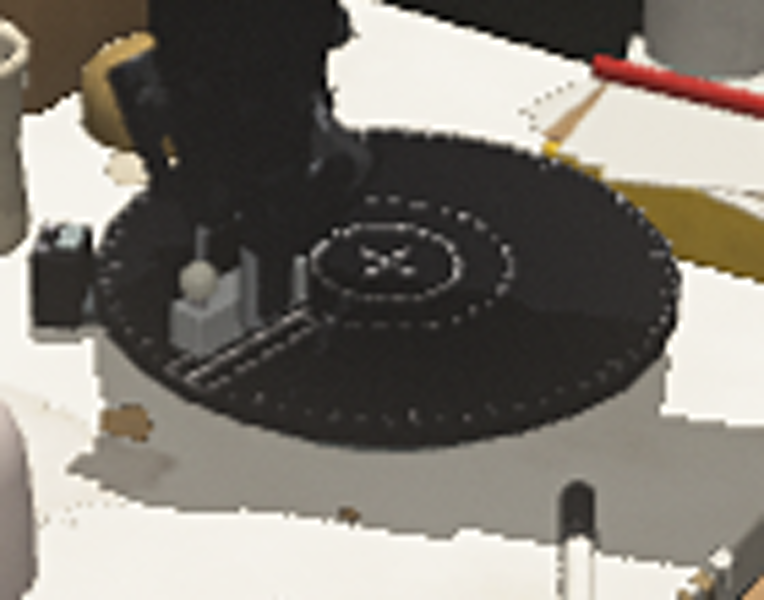

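```bash
cat > chk.py <<'E'
from h import *
import sys
np.set_printoptions(precision=2,suppress=True)
t=sys.argv[1]
Z=np.load(f'w_{t}.npz');im=Z['im'].astype(int);T=Z['T'];W=w_from_cam('wrist',T);P=np.load(f'w_{t}_P.npz')['P']
v,u=np.mgrid[0:384,0:512]
X=px2w('wrist',np.c_[u.ravel(),v.ravel()],z=46.,W=W).reshape(384,512,3)
L=(X-T[:3,3])@T[:3,:3]
on=(im.min(-1)>85)&(abs(P[...,2]-46)<4)&(abs(u-257)<32)&(v>180)&(v<330)
for row in range(182,300,4):
    c=np.where(on[row])[0]
    if len(c): print(row,[(int(q),round(L[row,q,0],1),round(L[row,q,2],1)) for q in c])
b=(P-T[:3,3])@T[:3,:3]
m=(v>196)&(v<216)&(abs(b[...,0])<13)&(P[...,2]>60)&(P[...,2]<90);q=b[m];print('bar front',len(q),q.min(0),q.max(0),np.median(q,0))
E
python3 chk.py 4
```

```text
186 [(232, np.float64(-13.4), np.float64(33.7)), (233, np.float64(-12.9), np.float64(33.7)), (234, np.float64(-12.4), np.float64(33.7)), (235, np.float64(-11.9), np.float64(33.7)), (236, np.float64(-11.4), np.float64(33.7)), (237, np.float64(-10.9), np.float64(33.7)), (238, np.float64(-10.4), np.float64(33.7)), (239, np.float64(-9.9), np.float64(33.7)), (240, np.float64(-9.4), np.float64(33.7)), (241, np.float64(-8.9), np.float64(33.7)), (242, np.float64(-8.4), np.float64(33.7)), (243, np.float64(-7.9), np.float64(33.7)), (244, np.float64(-7.4), np.float64(33.7)), (245, np.float64(-6.9), np.float64(33.7)), (246, np.float64(-6.4), np.float64(33.7)), (247, np.float64(-6.0), np.float64(33.7)), (248, np.float64(-5.5), np.float64(33.7)), (249, np.float64(-5.0), np.float64(33.7)), (250, np.float64(-4.5), np.float64(33.7)), (251, np.float64(-4.0), np.float64(33.7)), (252, np.float64(-3.5), np.float64(33.7)), (253, np.float64(-3.0), np.float64(33.7)), (254, np.float64(-2.5), np.float64(33.7)), (255, np.float64(-2.0), np.float64(33.7)), (256, np.float64(-1.5), np.float64(33.7)), (257, np.floa
[... 3779 characters left out ...]
t64(7.6)), (235, np.float64(-12.4), np.float64(7.6)), (279, np.float64(10.4), np.float64(7.6))]
238 [(233, np.float64(-13.5), np.float64(5.3)), (234, np.float64(-13.0), np.float64(5.3)), (235, np.float64(-12.5), np.float64(5.3)), (279, np.float64(10.5), np.float64(5.3))]
242 [(233, np.float64(-13.6), np.float64(2.9)), (234, np.float64(-13.1), np.float64(2.9)), (235, np.float64(-12.5), np.float64(2.9)), (279, np.float64(10.5), np.float64(2.9))]
246 [(233, np.float64(-13.6), np.float64(0.6)), (234, np.float64(-13.1), np.float64(0.6)), (235, np.float64(-12.6), np.float64(0.6)), (279, np.float64(10.6), np.float64(0.6))]
bar front 776 [ -9.75 -16.77  30.42] [ 8.23  3.37 33.79] [-0.6  -9.52 32.86]
```

Emit:
drive_tool(gripper=[1, 1, 1, 1, 1, 1], offset=[[-0.0006, 0.004, -0.0008], [0, 0.004, 0], [0, 0.001, 0], [0, 0, 0], [0, 0, 0], [0, 0, 0]], turn=[0, 0, 0, 0, 0, 0])

```text
time_s: 10.47
eef_pos: [485.7, 284.3, 53.4]
ee_rot: [0.706, -0.706, 0.041, -0.041]
force: [-0.2, -0.9, -0.3]
grip_width: 0.203
```

Emit:
drive_tool(gripper=[1, 1, 1, 1], offset=[[0, 0.001, 0], [0, 0, 0], [0, 0, 0], [0, 0, 0]], turn=[0, 0, 0, 0])

```text
time_s: 10.8
eef_pos: [485.7, 284.3, 52.3]
ee_rot: [0.706, -0.706, 0.041, -0.041]
force: [1.2, 1.0, -1.4]
grip_width: 0.202
```

Emit:
drive_tool(gripper=[1, 1, 1, 1], offset=[[0, 0.0006, 0], [0, 0, 0], [0, 0, 0], [0, 0, 0]], turn=[0, 0, 0, 0])

```text
time_s: 11.13
eef_pos: [485.7, 284.3, 51.7]
ee_rot: [0.706, -0.706, 0.041, -0.041]
force: [0.6, -0.7, -1.4]
grip_width: 0.201
```

```bash
python3 barlook.py 5; python3 chk.py 5 | grep -v "^186" | sed 's/np.float64//g' | awk 'NR%2==0||/bar/'; for i in 1; do python3 -c "
from rig import ctrl
print(ctrl.sense()['force'])"; done
```

```text
tcp [485.65 284.31  51.68] yaw 83.4087459088636 [0.32 0.59 1.58 0.   0.97 0.44] 11.1833
194 [(233, (-12.1), (33.4)), (234, (-11.6), (33.4)), (235, (-11.2), (33.4)), (256, (-1.5), (33.4)), (257, (-1.0), (33.4)), (258, (-0.5), (33.4)), (259, (-0.1), (33.4)), (260, (0.4), (33.4)), (261, (0.8), (33.4)), (283, (11.0), (33.4)), (284, (11.5), (33.4)), (285, (11.9), (33.4))]
202 [(233, (-12.2), (29.5)), (234, (-11.7), (29.5)), (235, (-11.2), (29.5)), (236, (-10.8), (29.5)), (281, (10.2), (29.5)), (282, (10.6), (29.5)), (283, (11.1), (29.5)), (284, (11.6), (29.5))]
210 [(233, (-12.3), (25.5)), (234, (-11.8), (25.5)), (235, (-11.3), (25.5)), (236, (-10.9), (25.5)), (282, (10.7), (25.5)), (283, (11.2), (25.5)), (284, (11.7), (25.5))]
218 [(233, (-12.4), (21.4)), (234, (-11.9), (21.4)), (235, (-11.4), (21.4)), (282, (10.8), (21.4)), (283, (11.3), (21.4)), (284, (11.8), (21.4))]
226 [(234, (-12.0), (17.3)), (235, (-11.5), (17.3)), (281, (10.5), (17.3)), (282, (10.9), (17.3)), (283, (11.4), (17.3)), (284, (11.9), (17.3))]
234 [(234, (-12.1), (13.1)), (235, (-11.6), (13.1)), (236, (-11.1), (13.1)), (281, (10.6), (13.1)), (282, (11.0), (13.1)), (283, (11.5), (13.1))]
242 [(234, (-12.2), (8.8)), (235, (-11.7), (8.8)), (236, (-11.2), (8.8)), (281, (10.7), (8.8)), (282, (11.2), (8.8)), (283, (11.6), (8.8))]
bar front 422 [ -9.68 -15.92  30.12] [ 8.14 -8.33 33.54] [ -0.6  -13.34  32.64]
[-0.20251639  0.51446485 -1.06271256]
```

View pics/w_5.png

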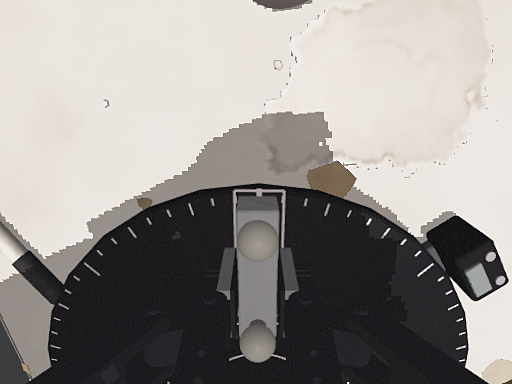

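Emit:
drive_tool(gripper=[1, 1, 1, 1, 1, 1, 1, 1], offset=[[0, -0.0005, 0], [0.0006, 0, 0], [0, 0, 0], [0, 0, 0], [0, 0.0005, 0], [0, 0, 0], [0, 0, 0], [0, 0, 0]], turn=[0, 0, 0, 0, 0, 0, 0, 0])

```text
time_s: 11.85
eef_pos: [486.2, 284.2, 51.7]
ee_rot: [-0.706, 0.706, -0.041, 0.041]
force: [0.3, 0.6, -0.9]
grip_width: 0.202
```

Emit:
drive_tool(gripper=[1, 1, 1, 1], offset=[[0, 0.0003, 0], [0, 0, 0], [0, 0, 0], [0, 0, 0]], turn=[0, 0, 0, 0])

```text
time_s: 12.18
eef_pos: [486.3, 284.2, 51.4]
ee_rot: [-0.706, 0.706, -0.041, 0.041]
force: [-0.4, 0.5, -1.7]
grip_width: 0.199
```

Emit:
drive_tool(gripper=[1, 1, 1, 1], offset=[[0, 0.0003, 0], [0, 0, 0], [0, 0, 0], [0, 0, 0]], turn=[0, 0, 0, 0])

```text
time_s: 12.52
eef_pos: [486.3, 284.2, 51.1]
ee_rot: [0.706, -0.706, 0.041, -0.041]
force: [0.3, -0.4, -0.9]
grip_width: 0.201
```

Emit:
drive_tool(gripper=[1, 1, 1, 1], offset=[[0, 0.0003, 0], [0, 0, 0], [0, 0, 0], [0, 0, 0]], turn=[0, 0, 0, 0])

```text
time_s: 12.85
eef_pos: [486.5, 284.2, 51.1]
ee_rot: [0.706, -0.706, 0.04, -0.041]
force: [-0.0, -1.6, 5.1]
grip_width: 0.199
```

Emit:
drive_tool(gripper=[1, 1, 1, 1], offset=[[0, 0.0003, 0], [0, 0, 0], [0, 0, 0], [0, 0, 0]], turn=[0, 0, 0, 0])

```text
time_s: 13.18
eef_pos: [486.6, 284.2, 51.1]
ee_rot: [0.706, -0.706, 0.04, -0.041]
force: [-0.9, -1.9, 6.9]
grip_width: 0.201
```

Emit:
drive_tool(gripper=[1, 1, 1, 0.78, 0.76, 0.74, 0.72, 0.7, 0.68, 0.66, 0.65, 0.65, 0.65, 0.65], offset=[[0, -0.0005, 0], [0, 0, 0], [0, 0, 0], [0, 0, 0], [0, 0, 0], [0, 0, 0], [0, 0, 0], [0, 0, 0], [0, 0, 0], [0, 0, 0], [0, 0, 0], [0, 0, 0], [0, 0, 0], [0, 0, 0]], turn=[0, 0, 0, 0, 0, 0, 0, 0, 0, 0, 0, 0, 0, 0])

```text
time_s: 14.35
eef_pos: [486.3, 284.2, 51.0]
ee_rot: [0.706, -0.706, 0.041, -0.041]
force: [-0.2, -0.0, 0.2]
grip_width: 0.346
```

```bash
python3 barlook.py 6; python3 chk.py 6 | grep -v "^186" | sed 's/np.float64//g' | awk 'NR%2==0||/bar/'
```

```text
tcp [486.26 284.23  51.  ] yaw 83.40745325613261 [0.32 0.6  1.58 0.   0.97 0.44] 14.4
194 [(232, (-12.5), (33.6)), (233, (-12.0), (33.6)), (234, (-11.6), (33.6)), (255, (-1.9), (33.6)), (256, (-1.5), (33.6)), (257, (-1.0), (33.6)), (258, (-0.6), (33.6)), (259, (-0.1), (33.6)), (260, (0.4), (33.6)), (282, (10.5), (33.6)), (283, (10.9), (33.6)), (284, (11.4), (33.6))]
202 [(232, (-12.6), (29.7)), (233, (-12.1), (29.7)), (234, (-11.7), (29.7)), (235, (-11.2), (29.7)), (280, (9.6), (29.7)), (281, (10.1), (29.7)), (282, (10.6), (29.7)), (283, (11.0), (29.7))]
210 [(232, (-12.7), (25.7)), (233, (-12.2), (25.8)), (234, (-11.8), (25.8)), (281, (10.2), (25.8)), (282, (10.7), (25.8)), (283, (11.1), (25.8))]
218 [(232, (-12.8), (21.7)), (233, (-12.3), (21.7)), (234, (-11.8), (21.7)), (281, (10.3), (21.7)), (282, (10.8), (21.7)), (283, (11.2), (21.7))]
226 [(232, (-12.9), (17.6)), (233, (-12.4), (17.6)), (234, (-11.9), (17.6)), (281, (10.4), (17.6)), (282, (10.9), (17.6)), (283, (11.4), (17.6))]
234 [(233, (-12.5), (13.4)), (234, (-12.0), (13.4)), (235, (-11.6), (13.4)), (280, (10.0), (13.4)), (
[... 494 characters left out ...]
(234, (-12.4), (-4.2)), (235, (-11.9), (-4.2)), (280, (10.5), (-4.2)), (281, (11.0), (-4.2))]
274 [(234, (-12.6), (-8.8)), (235, (-12.1), (-8.8)), (279, (10.1), (-8.8)), (280, (10.6), (-8.8)), (281, (11.1), (-8.8))]
282 [(234, (-12.7), (-13.5)), (235, (-12.2), (-13.5)), (279, (10.2), (-13.5)), (280, (10.7), (-13.5)), (281, (11.2), (-13.5))]
290 [(234, (-12.8), (-18.3)), (235, (-12.3), (-18.3)), (236, (-11.8), (-18.3)), (279, (10.3), (-18.3)), (280, (10.8), (-18.3)), (281, (11.3), (-18.3))]
298 [(234, (-12.9), (-23.3)), (236, (-11.9), (-23.3)), (278, (9.9), (-23.3)), (279, (10.4), (-23.3)), (280, (11.0), (-23.3))]
bar front 405 [ -9.78 -15.92  30.42] [ 8.25 -9.02 33.58] [ -0.6  -13.62  32.64]
```

View pics/w_6.png

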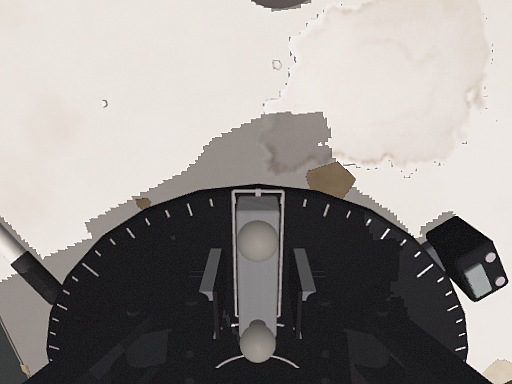

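Emit:
drive_tool(gripper=[0.65, 0.65, 0.65, 0.65, 0.65, 0.5, 0.3, 0, 0, 0, 0, 0, 0, 0], offset=[[0, -0.005, 0], [0, -0.01, 0], [0, -0.02, 0], [0, -0.03, 0], [0, -0.03, 0], [0, -0.03, 0], [0, -0.02, 0.01], [0, 0, 0.03], [0.005, 0, 0.03], [0.005, 0, 0.03], [0.004, 0, 0.03], [0, 0, 0.015], [0, 0, 0], [0, 0, 0]], turn=[0, 0, 0, 0, 0, 0, 0, 0, 0, 0, 0, 0, 0, 0])

```text
time_s: 15.57
eef_pos: [516.6, 427.0, 196.4]
ee_rot: [-0.706, 0.706, -0.04, 0.04]
force: [-0.0, -0.4, -0.7]
grip_width: 0.999
```

```bash
python3 barlook.py 7 limb_model bar_mark
python3 - <<'E'
from h import *
np.set_printoptions(precision=2,suppress=True)
P=np.load('w_7_P.npz')['P'];x,y,h=P[...,0],P[...,1],P[...,2]
n=np.hypot(x-517,y-427)<45
for lo,hi in((10,30),(30,55),(15,58),(75,90)):
    k=P[n&(h>lo)&(h<hi)];
    if len(k)<20: continue
    A=np.c_[2*k[:,:2],np.ones(len(k))];s=np.linalg.lstsq(A,(k[:,:2]**2).sum(1),rcond=None)[0];print(lo,len(k),s[:2],np.sqrt(s[2]+s[0]**2+s[1]**2))
k=P[n&(h>60)];print(k[k[:,2].argmax()])
E
```

```text
tcp [516.57 427.01 196.4 ] yaw 83.46804273500413 [ 0.52  0.67  1.04 -0.    1.43  0.63] 15.6167
limb_model 0.59 [515.36 424.49   1.35]
bar_mark 0.95 [486.22 284.46  40.42]
10 181 [516.42 429.38] 25.342712470074115
30 377 [516.38 429.27] 24.565911079579482
15 575 [516.43 429.69] 24.339969620745702
75 1536 [515.78 429.17] 14.390673489966334
[487.59 448.2  282.02]
```

View pics/w_7.png

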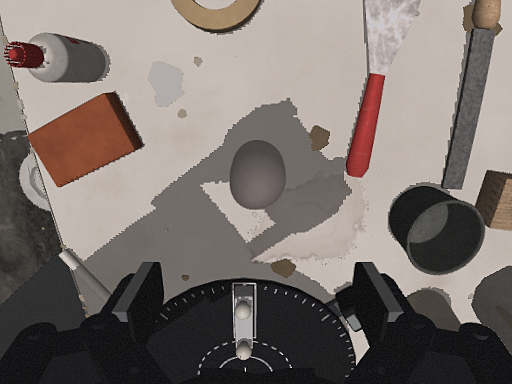

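Emit:
drive_tool(gripper=[0, 0, 0, 0, 0, 0, 0, 0, 0, 0], offset=[[-0.0004, 0.02, 0.0012], [0, 0.03, 0], [0, 0.03, 0], [0, 0.025, 0], [0, 0.025, 0], [0, 0.02, 0], [0, 0.013, 0], [0, 0.006, 0], [0, 0, 0], [0, 0, 0]], turn=[0, 0, 0, 0, 0, 0, 0, 0, 0, 0])

```text
time_s: 16.55
eef_pos: [517.2, 428.0, 28.2]
ee_rot: [0.706, -0.706, 0.04, -0.041]
force: [-0.0, 0.2, 0.2]
grip_width: 1.003
```

```bash
python3 barlook.py 8
python3 - <<'E'
from h import *
im,d=ctrl.capture('scene');save('s8z.png',cv2.resize(im[150:300,120:340],(800,545),interpolation=cv2.INTER_CUBIC))
E
```

```text
tcp [517.15 427.98  28.23] yaw 83.39143574938541 [ 0.52  0.83  1.21 -0.    1.1   0.63] 16.6
```

View pics/w_8.png

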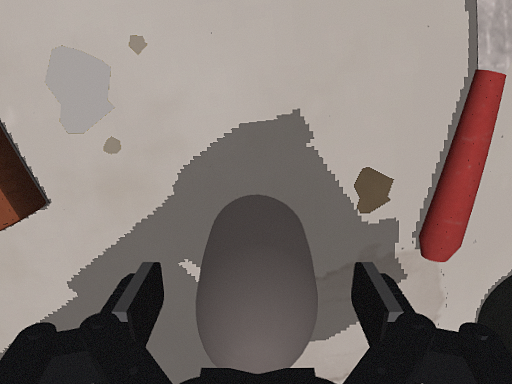

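View pics/s8z.png

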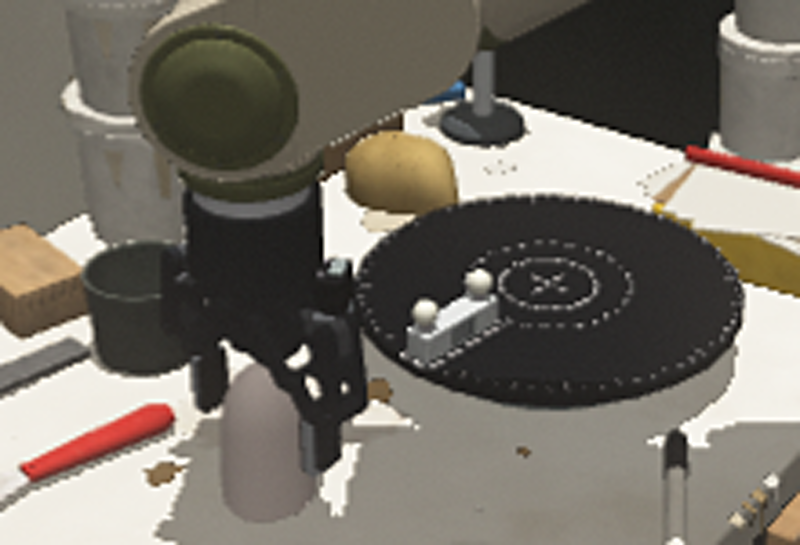

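Emit:
drive_tool(gripper=[0.15, 0.25, 0.35, 0.6, 1, 1, 1, 1, 1], offset=[[0, 0, 0], [0, 0, 0], [0, 0, 0], [0, 0, 0], [0, 0, 0], [0, 0, 0], [0, 0, 0], [0, 0, 0], [0, 0, 0]], turn=[0, 0, 0, 0, 0, 0, 0, 0, 0], force=40)

```text
time_s: 17.4
eef_pos: [516.9, 428.1, 27.8]
ee_rot: [0.706, -0.706, 0.04, -0.041]
force: [0.2, -1.8, 4.9]
grip_width: 0.588
```

Emit:
drive_tool(gripper=[1, 1, 1, 1, 1, 1, 1, 1, 1, 1, 1, 1, 1, 1, 1, 1, 1, 1], offset=[[0, -0.005, 0], [0, -0.02, 0], [0, -0.03, 0], [0, -0.03, 0], [0, -0.03, 0], [0, -0.015, 0], [-0.0015, 0, -0.024], [-0.0015, 0, -0.024], [-0.0015, 0, -0.024], [-0.0015, 0, -0.024], [-0.0015, 0, -0.024], [-0.0015, 0, -0.024], [-0.0015, 0, -0.024], [-0.0015, 0, -0.024], [-0.0015, 0, -0.024], [-0.0013, 0, -0.024], [0, 0, 0], [0, 0, 0]], turn=[0, 0, 0, 0, 0, 0, 0, 0, 0, 0, 0, 0, 0, 0, 0, 0, 0, 0])

```text
time_s: 18.9
eef_pos: [474.0, 190.5, 156.9]
ee_rot: [0.706, -0.706, 0.042, -0.041]
force: [-0.8, 0.3, -2.9]
grip_width: 0.592
```

Emit:
drive_tool(gripper=[1, 1, 1, 1, 1, 1], offset=[[0, 0.02, 0], [0, 0.025, 0], [0, 0.02, 0], [0, 0.008, 0], [0, 0, 0], [0, 0, 0]], turn=[0, 0, 0, 0, 0, 0])

```text
time_s: 19.4
eef_pos: [474.6, 191.7, 84.5]
ee_rot: [0.706, -0.706, 0.04, -0.041]
force: [-0.2, 0.5, -2.0]
grip_width: 0.586
```

```bash
python3 barlook.py 9
python3 - <<'E'
from h import *
np.set_printoptions(precision=2,suppress=True)
im,d=ctrl.capture('scene');save('s9z.png',cv2.resize(im[170:290,190:350],(800,600),interpolation=cv2.INTER_CUBIC));np.savez('s9.npz',im=im,d=d)
P=cloud('scene',d);x,y,h=P[...,0],P[...,1],P[...,2];r=np.hypot(x-474.6,y-191.6)
for lo,hi in((62,72),(62,78),(62,95)):
    k=P[(r<32)&(h>lo)&(h<hi)&(im.min(-1)>60)];A=np.c_[2*k[:,:2],np.ones(len(k))];s=np.linalg.lstsq(A,(k[:,:2]**2).sum(1),rcond=None)[0];print(lo,hi,len(k),s[:2],np.sqrt(s[2]+s[0]**2+s[1]**2),k.min(0))
E
```

```text
tcp [474.58 191.66  84.47] yaw 83.43977056394768 [0.15 0.45 1.72 0.   0.97 0.27] 19.45
62 72 81 [474.09 191.96] 25.882099008758868 [446.85 175.44  62.29]
62 78 133 [474.33 191.92] 25.946707304241574 [446.85 175.44  62.29]
62 95 266 [474.29 191.72] 26.038951424971835 [443.33 175.44  62.29]
```

View pics/s9z.png

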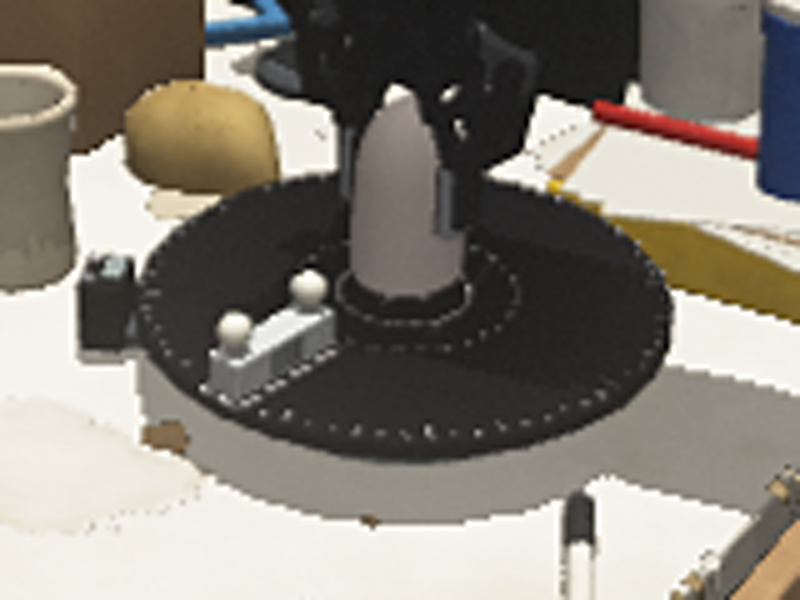

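View pics/w_9.png

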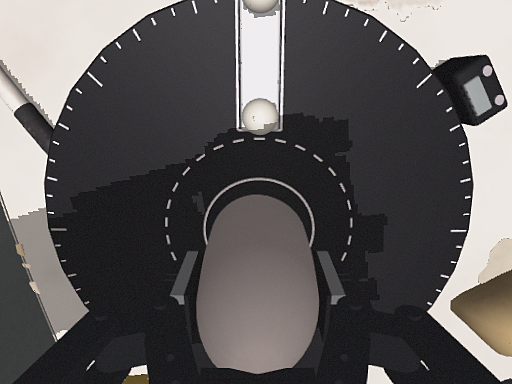

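Run:
```python
from h import *
from scipy.optimize import least_squares
np.set_printoptions(precision=2,suppress=True)
Z=np.load('w_9.npz');im=Z['im'].astype(int);T=Z['T'];W=w_from_cam('wrist',T);P=np.load('w_9_P.npz')['P']
v,u=np.mgrid[0:384,0:512]
X=px2w('wrist',np.c_[u.ravel(),v.ravel()],z=46.,W=W).reshape(384,512,3)
on=(im.min(-1)>85)&(abs(P[...,2]-46)<5);r=np.hypot(X[...,0]-474.6,X[...,1]-191.6)
for lo,hi,R0 in((27,37,32),(49,60,54.5)):
    k=X[on&(r>lo)&(r<hi)][:,:2];k=k[k[:,1]>195]
    print(len(k),least_squares(lambda p:np.hypot(*(k-p).T)-R0,[474.6,191.6],loss='soft_l1').x)
# disc angle: zero-line rect edges
m=on&(abs(X[...,0]-486)<20)&(X[...,1]>245)
for row in(10,40,70,100,125):
    c=np.where(m[row])[0]; c=c if len(c) else [0]; a,b=X[row,c[0]],X[row,c[-1]];q=(a+b)/2;print(row,c[0],c[-1],q[:2],np.degrees(np.arctan2(q[1]-191.6,q[0]-474.7)))
# model foot lower part (wrist)
h=P[...,2];
for lo,hi in((62,90),(90,115)):
    k=P[(r<40)&(h>lo)&(h<hi)&(im.min(-1)>60)&(v>190)]
    if len(k)>30: print(lo,len(k),least_squares(lambda p:np.hypot(*(k[:,:2]-p).T)-26.3,[474.6,191.6],loss='soft_l1').x)
```

```text
405 [474.4  191.18]
381 [474.37 191.26]
10 235 285 [488.38 308.15] 83.3038269583096
40 235 284 [486.57 294.23] 83.40394766297378
70 236 283 [484.95 279.88] 83.37624497322176
100 236 283 [483.28 265.04] 83.33431852598957
125 236 282 [481.58 252.22] 83.528908283646
62 1870 [473.76 191.98]
90 3031 [473.53 190.76]
```

Emit:
drive_tool(gripper=[1, 1, 1, 1, 1, 1, 1], offset=[[0.0003, 0.004, 0], [0, 0.003, 0], [0, 0.002, 0], [0, 0, 0], [0, 0, 0], [0, 0, 0], [0, 0, 0]], turn=[0, 0, 0, 0, 0, 0, 0])

```text
time_s: 20.08
eef_pos: [474.7, 191.2, 75.1]
ee_rot: [0.706, -0.706, 0.041, -0.041]
force: [-0.9, 0.5, -2.0]
grip_width: 0.59
```

Emit:
drive_tool(gripper=[1, 1, 1], offset=[[0, 0.0005, 0], [0, 0, 0], [0, 0, 0]], turn=[0, 0, 0])

```text
time_s: 20.33
eef_pos: [474.6, 191.2, 74.5]
ee_rot: [-0.706, 0.706, -0.041, 0.041]
force: [0.1, -0.2, -2.6]
grip_width: 0.591
```

Emit:
drive_tool(gripper=[1, 1, 1], offset=[[0, 0.0004, 0], [0, 0, 0], [0, 0, 0]], turn=[0, 0, 0])

```text
time_s: 20.58
eef_pos: [474.6, 191.2, 74.0]
ee_rot: [-0.706, 0.706, -0.041, 0.041]
force: [0.3, -0.0, -2.5]
grip_width: 0.589
```

Emit:
drive_tool(gripper=[1, 1, 1], offset=[[0, 0.0003, 0], [0, 0, 0], [0, 0, 0]], turn=[0, 0, 0])

```text
time_s: 20.83
eef_pos: [474.6, 191.2, 73.8]
ee_rot: [0.706, -0.706, 0.041, -0.041]
force: [0.4, 1.0, -2.8]
grip_width: 0.593
```

Emit:
drive_tool(gripper=[1, 1, 1], offset=[[0, 0.0003, 0], [0, 0, 0], [0, 0, 0]], turn=[0, 0, 0])

```text
time_s: 21.08
eef_pos: [474.6, 191.2, 73.8]
ee_rot: [-0.706, 0.706, -0.041, 0.041]
force: [-1.5, -0.5, 2.7]
grip_width: 0.585
```

Emit:
drive_tool(gripper=[1, 1, 0.38, 0.36, 0.34, 0.32, 0.3, 0.28, 0.25, 0.2, 0.15, 0.15, 0.15], offset=[[0, -0.0002, 0], [0, 0, 0], [0, 0, 0], [0, 0, 0], [0, 0, 0], [0, 0, 0], [0, 0, 0], [0, 0, 0], [0, 0, 0], [0, 0, 0], [0, 0, 0], [0, 0, 0], [0, 0, 0]], turn=[0, 0, 0, 0, 0, 0, 0, 0, 0, 0, 0, 0, 0])

```text
time_s: 22.17
eef_pos: [474.6, 191.2, 73.7]
ee_rot: [-0.706, 0.706, -0.041, 0.041]
force: [0.3, -0.4, 0.1]
grip_width: 0.853
```

```bash
python3 barlook.py 10
```

```text
tcp [474.58 191.16  73.69] yaw 83.40828171755334 [0.15 0.47 1.73 0.   0.95 0.27] 22.2167
```

View pics/w_10.png

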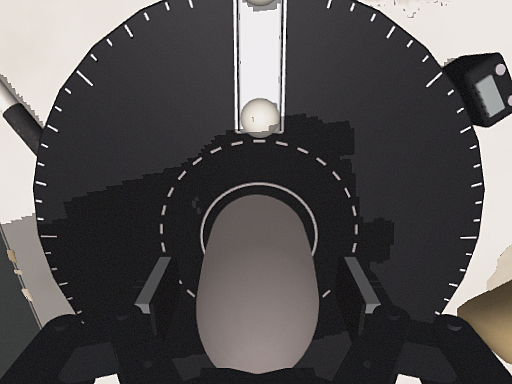

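Emit:
drive_tool(gripper=[0.15, 0.1, 0, 0, 0, 0, 0.2, 0.4, 0.6, 0.8, 1, 1, 1, 1, 1, 1], offset=[[0, -0.004, 0], [0, -0.01, 0], [0, -0.02, 0], [0, -0.03, 0], [0, -0.03, 0], [0, -0.03, 0], [0, -0.03, 0], [0, 0, 0], [0, 0, 0], [0, 0, 0], [0, 0, 0], [0, 0, 0], [0, 0, 0], [0, 0, 0], [0, 0, 0], [0, 0, 0]], turn=[0, 0, 0, 0, 0, 0, 0, -6.5, -6.5, -6.5, -6.5, -6.5, -6.5, -6.5, -6.5, 0])

```text
time_s: 23.55
eef_pos: [474.6, 191.2, 228.6]
ee_rot: [-0.652, 0.652, 0.275, -0.274]
force: [-1.0, -0.1, 0.3]
grip_width: -0.0
```

```bash
python3 barlook.py 11 disc_rim bar_mark
python3 - <<'E'
from h import *
np.set_printoptions(precision=2,suppress=True)
im,d=ctrl.capture('scene');save('s11z.png',cv2.resize(im[110:290,190:350],(533,600),interpolation=cv2.INTER_CUBIC))
P=cloud('scene',d);x,y,h=P[...,0],P[...,1],P[...,2]
m=(h>140)&(h<185)&(np.hypot(x-699,y+58)<50)
q=P[m];print(q.min(0),q.max(0))
m=(h>168)&(h<185)&(np.hypot(x-699,y+58)<25);print(P[m].mean(0),P[m][:,2].max())
m=(x>650)&(x<860)&(y>-60)&(y<120)&(h>160)&(h<500);q=P[m]
for yy in range(-60,120,20):
    k=q[(q[:,1]>=yy)&(q[:,1]<yy+20)]
    if len(k)>2: print(yy,len(k),k[:,0].min(),k[:,2].max())
E
```

```text
tcp [474.57 191.15 228.6 ] yaw 135.63835581701625 [ 0.15  0.29  1.54 -0.    1.31 -0.64] 23.6
disc_rim 0.96 [489.75 317.99  44.53]
bar_mark 0.76 [488.22 290.27  41.8 ]
[653.86 -69.69 140.03] [743.66 -23.75 176.84]
[701.05 -49.16 172.19] 176.84299459563772
-60 54 682.7760874230752 176.84299459563772
-40 10 690.1407689585684 169.17534280232405
40 186 757.736627842199 332.42413464614185
60 755 747.0203042919559 400.31162482984234
80 843 753.499604909789 412.08506491597296
```

View pics/s11z.png

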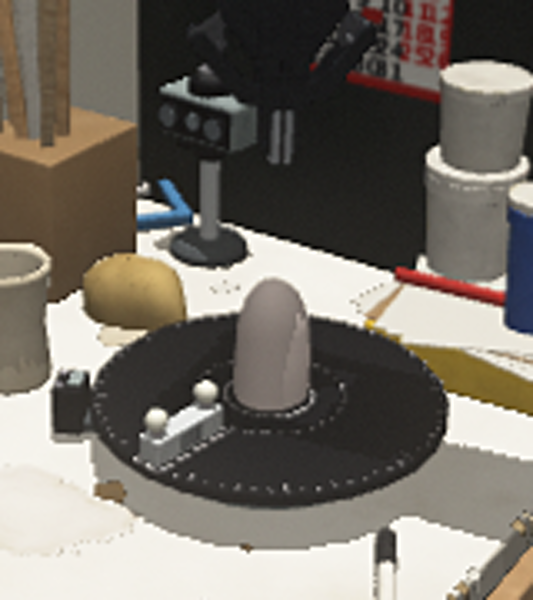

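View pics/w_11.png

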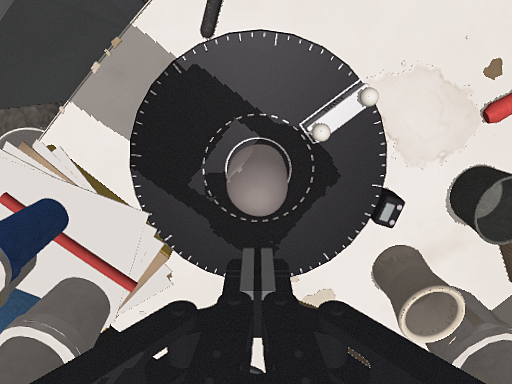

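Emit:
drive_tool(gripper=[1, 1, 1, 1, 1, 1, 1, 1, 1, 1, 1, 1, 1, 1, 1, 1], offset=[[-0.0091, 0, -0.0263], [-0.0091, 0, -0.0263], [-0.0091, 0, -0.0263], [-0.0091, 0, -0.0263], [-0.0091, 0, -0.0263], [-0.0091, 0, -0.0263], [-0.0091, 0, -0.0263], [-0.0091, 0, -0.0263], [-0.0091, 0, -0.0263], [-0.0091, 0, -0.0263], [0.017, 0, -0.0175], [0.017, 0, -0.0175], [0.017, 0, -0.0175], [0.017, 0, -0.0175], [0, 0, 0], [0, 0, 0]], turn=[0, 0, 0, 0, 0, 0, 0, 0, 0, 0, 0, 0, 0, 0, 0, 0])

```text
time_s: 25.08
eef_pos: [695.9, -59.0, 226.5]
ee_rot: [0.653, -0.652, -0.272, 0.273]
force: [-0.4, -0.0, -0.8]
grip_width: 0.005
```

```bash
python3 barlook.py 12 capture_top
python3 - <<'E'
from h import *
np.set_printoptions(precision=2,suppress=True)
P=np.load('w_12_P.npz')['P'];x,y,h=P[...,0],P[...,1],P[...,2]
n=np.hypot(x-699,y+58)<60
for lo,hi in((150,159),(160,169),(171,180)):
    q=P[n&(h>lo)&(h<hi)]
    if len(q)>5: print(lo,len(q),q.mean(0),cv2.minEnclosingCircle(q[:,:2].astype(np.float32)),cv2.minAreaRect(q[:,:2].astype(np.float32)))
E
```

```text
tcp [695.89 -58.96 226.46] yaw 135.3259190949395 [-0.25  0.73  0.86 -0.    1.55 -1.04] 25.1333
capture_top 0.58 [702.44 -57.21 176.56]
150 4389 [691.46 -52.09 154.66] ((699.8203125, -57.729454040527344), 45.895164489746094) ((699.7805786132812, -56.941123962402344), (45.3348388671875, 86.31800842285156), 85.11605834960938)
160 1681 [697.31 -54.89 167.02] ((700.4711303710938, -57.73723602294922), 20.00004005432129) ((700.2351684570312, -57.670257568359375), (39.35017395019531, 39.05687713623047), 76.73898315429688)
171 1090 [699.41 -56.74 176.97] ((700.4049682617188, -57.745216369628906), 12.025012969970703) ((700.3840942382812, -57.47700500488281), (23.349767684936523, 23.025680541992188), 32.546939849853516)
```

View pics/w_12.png

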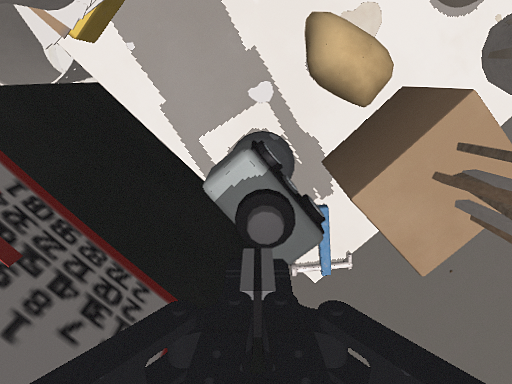

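Emit:
drive_tool(gripper=[1, 1, 1, 1, 1, 1, 1], offset=[[0.0041, 0, -0.0023], [0, 0.015, 0], [0, 0.015, 0], [0, 0.01, 0], [0, 0.005, 0], [0, 0, 0], [0, 0, 0]], turn=[0, 0, 0, 0, 0, 0, 0])

```text
time_s: 25.77
eef_pos: [700.2, -57.7, 183.4]
ee_rot: [-0.652, 0.652, 0.273, -0.273]
force: [0.1, 0.8, 0.3]
grip_width: 0.001
```

Emit:
drive_tool(gripper=[1, 1, 1, 1, 1, 1], offset=[[0, 0.002, 0], [0, 0.002, 0], [0, 0.002, 0], [0, 0.002, 0], [0, 0, 0], [0, 0, 0]], turn=[0, 0, 0, 0, 0, 0])

```text
time_s: 26.27
eef_pos: [700.3, -57.8, 175.1]
ee_rot: [-0.652, 0.652, 0.273, -0.273]
force: [1.5, 0.1, 1.7]
grip_width: -0.001
```

Contact starting; continue to bottom in 1 mm steps.

Emit:
drive_tool(gripper=[1, 1, 1, 1, 1], offset=[[0, 0.001, 0], [0, 0.001, 0], [0, 0.001, 0], [0, 0, 0], [0, 0, 0]], turn=[0, 0, 0, 0, 0])

```text
time_s: 26.68
eef_pos: [700.3, -57.7, 172.1]
ee_rot: [-0.652, 0.652, 0.273, -0.273]
force: [1.7, 1.1, 5.3]
grip_width: 0.004
```

Emit:
drive_tool(gripper=[1, 1, 1, 1, 1], offset=[[0, 0.001, 0], [0, 0.0005, 0], [0, 0, 0], [0, 0, 0], [0, 0, 0]], turn=[0, 0, 0, 0, 0])

```text
time_s: 27.1
eef_pos: [700.3, -57.8, 171.9]
ee_rot: [-0.652, 0.653, 0.273, -0.272]
force: [-2.6, 0.7, 12.2]
grip_width: -0.004
```

Emit:
drive_tool(gripper=[1, 1, 1, 1, 1, 1, 1, 1], offset=[[0, -0.005, 0], [0, -0.01, 0], [0, -0.02, 0], [0, -0.025, 0], [0, -0.02, 0], [0, 0, 0], [0, 0, 0], [0, 0, 0]], turn=[0, 0, 0, 0, 0, 0, 0, 0])

```text
time_s: 27.77
eef_pos: [699.7, -57.6, 248.8]
ee_rot: [0.653, -0.652, -0.272, 0.274]
force: [0.9, 0.0, -1.0]
grip_width: 0.0
```

Run:
```python
from h import *
from scipy.optimize import least_squares
np.set_printoptions(precision=2,suppress=True)
print(ctrl.sense()['time_s'],ctrl.sense()['force'])
for n in('scene','side'):
    im,d=ctrl.capture(n)
    if n=='scene': save('s13z.png',cv2.resize(im[170:290,190:350],(800,600),interpolation=cv2.INTER_CUBIC));save('s13.png',im)
    W=w_from_cam(n);P=cloud(n,d);x,y,h=P[...,0],P[...,1],P[...,2];r=np.hypot(x-474.6,y-191.6)
    k=P[(r<32)&(h>52)&(h<100)];print('limb',least_squares(lambda p:np.hypot(*(k[:,:2]-p).T)-26.3,[474.6,191.6],loss='soft_l1').x,np.nanmax(h[r<30]))
    for q in['disc_rim','scale_bar','limb_model','foot_form','bowl','sanding_block']:
        for o in ctrl.pinpoint(n,q)[:1]: print(n,q,round(o['score'],2),(W@np.r_[o['centre'],1])[:3])
    m=(h>75)&(h<90)&(np.hypot(x-485.5,y-285)<45);q=P[m];print('balls',len(q),q.mean(0))
    for s in(1,-1):
        kk=q[(q[:,1]-285)*s>0];print(kk.mean(0))
    m=(abs(h-66)<3)&(np.hypot(x-485.5,y-285)<40);print('bar',cv2.minAreaRect(P[m][:,:2].astype(np.float32)))
```

```text
27.7667 [ 0.87  0.03 -1.  ]
limb [475.07 190.6 ] 138.92938045152823
scene disc_rim 0.81 [487.86 321.73  48.21]
scene scale_bar 0.62 [483.8  283.67  48.54]
scene foot_form 0.84 [682.53  77.07  -0.53]
scene sanding_block 0.91 [349.29 478.08   0.32]
balls 65 [484.42 286.85  80.33]
[487.54 312.05  80.43]
[481.39 262.41  80.23]
bar ((485.37823486328125, 285.16644287109375), (66.02375793457031, 19.354219436645508), 84.70230865478516)
limb [473.58 189.44] 140.04174109030515
side disc_rim 0.6 [491.59 319.36  43.91]
side scale_bar 0.77 [490.78 282.45  46.56]
side limb_model 0.76 [473.82 193.82  45.7 ]
side foot_form 0.79 [677.6   77.18  -0.52]
side bowl 0.63 [685.44 353.94  -3.14]
side sanding_block 0.6 [347.34 475.71   1.67]
balls 42 [482.78 286.6   82.15]
[485.32 311.64  82.32]
[480.25 261.56  81.98]
bar ((484.1095886230469, 284.18475341796875), (66.4288558959961, 19.28277015686035), 81.21896362304688)
```

View pics/s13z.png

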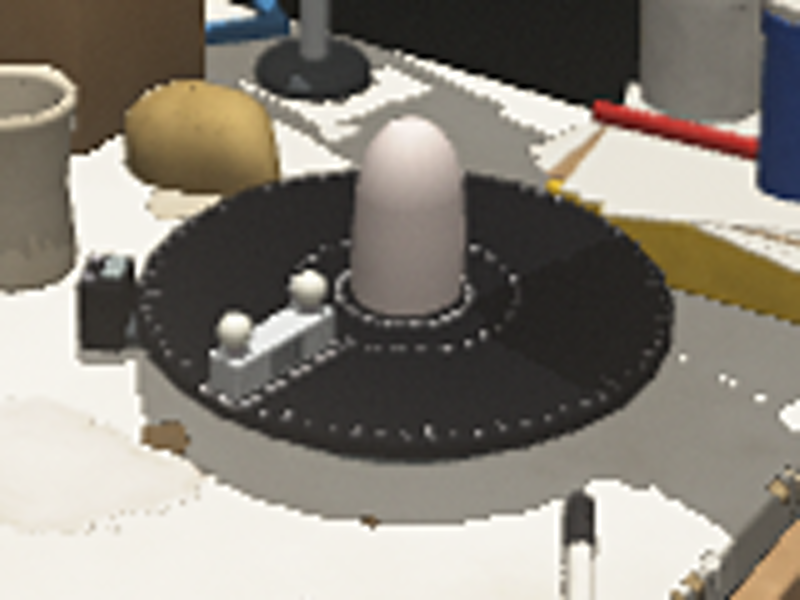

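The close-up shows the model upright and centred in the inner ring at about (410,215). The bar is in its outline at about (270,340), and the disc hasn't turned. The robot is clear of everything, so I'm handing the job in.

```bash
python3 -c "
from rig import ctrl
print(ctrl.finish_job())"
```

```text
the job is handed in; nothing more can be done
None
```

I handed the job in at about 28 s. The scale bar is in its outline, the plaster model stands in the rings, and the capture button has been pressed.

- **Scale bar:** It lies along the zero line, within about 1 mm of the outline's middle in the wrist picture after release.
- **Limb model:** It stands upright, rounded end up, in the inner ring. The scene camera puts it about 1 mm from the disc's centre, and the side camera about 2 mm; both are within the calibration's accuracy.
- **Disc angle:** The zero line read 83.3° before the bar went down and 83.3–83.5° with the bar on it. After the model was set down I checked only the pictures and rougher measurements, and these showed no turn.
- **Capture button:** I pressed it after both were in place, until it stopped at about 12 N, with the fingertip about 5 mm below the button's resting height. The press depth comes from position and force only, as the button's own travel can't be read. I then lifted the tool clear.
- **Other things:** The foot form, bowl and sanding block were found within a few mm of where they started. That is within the networks' error.

In the last look the networks missed the model and the bowl in the scene picture, but found both in the side picture. The side camera's network also put the bar about 6 mm off. The depth measurements from both cameras and the wrist picture show it in its outline, so I went with those.

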